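# Hold the amber cuvette in the light path of the transmission meter

### The job

The dark reading is done: lift the black dark block out of the light path of the transmission meter and set it down upright in the steel tray, without letting it drop. Then take the amber cuvette out of the white stand with the fingers on its two frosted faces only, never on its clear faces, bring it between the meter's two lenses and finish while holding it there, in the air, upright and still, about midway between the lenses, with the light beam going straight through the middle of its two clear faces. Do not put the cuvette down or let go of it at the end, and leave the two clear-glass cuvettes and the other things on the bench where they are.

Things in the scene. Friction and masses are not known exactly. Their poses are not given: they have to be found in the camera images.
- beam_mid (a point): Middle of the meter's light path: the point on the beam half-way between the two lens faces, 70 mm above the table, 52 mm above the meter's black deck. Its axes are the meter's: x runs along the beam from lamp to detector, y is level across it, z is up. The free gap between the lens faces is 116 mm; the lens barrels are 34 mm across.
- meter: The transmission meter, fixed, U-shaped; origin under its middle, on the table. White base 260 mm (x) x 92 mm (y) x 18 mm high, its top in the gap the black deck; at each end a head 62 mm long x 84 mm wide, top 105 mm above the table: lamp head grey, at -x; detector head white with a display on top, at +x.
- lamp_lens (a point): Centre of the lit, pale yellow lens face of the lamp head, 58 mm from beam_mid on the meter's -x side, at beam height.
- block_center (a point): Centre of the body of the loose dark block that stands on the deck in the light path: a matt black metal block 30 mm (its x) x 40 mm (its y) x 68 mm high, about 0.2 kg, this point 34 mm above its underside. z is up when it stands.
- block_knob (a point): Middle of the round aluminium grip knob on top of the dark block: 20 mm across, 24 mm high, this point 12 mm below the knob's top, 19 mm above the flat top of the block's body and 87 mm above the block's underside (105 mm above the table while it stands on the deck).
- block: The dark block; origin at the centre of its underside.
- tray: The fixed steel instrument tray, 160 mm (its x) x 120 mm (its y) outside, rim 15 mm above the table, walls 3 mm (flange 4 mm beyond them); origin at the centre of its underside on the table, z up. It may lie left or right of the meter.
- tray_floor (a point): Centre of the tray's inner floor, 3 mm above the table (inside 154 x 114 mm); axes as the tray.
- stand_top (a point): Centre of the top of the fixed white plastic cuvette stand, a block 184 mm (its x) x 58 mm (its y), top 40 mm above the table, with three rectangular pockets in a row along its x, 54 mm apart, each 15 mm deep and about 1 mm wider than a cuvette on every side. It stands on the side of the meter away from the tray.
- amber_center (a point): Centre of the amber cuvette, half-way up, 25 mm below the rim: an open-topped empty glass cuvette 30 mm (its x) x 20 mm (its y) x 50 mm high, 30 g. The two clear faces are its 20 mm wide ends, at +x and -x (amber glass, 15 mm wide between the walls). The two frosted faces are its pale 30 mm long sides, at +y and -y, 20 mm apart outside.
- cuv_amber: The amber cuvette; origin at the centre of its underside, axes as for its centre. At the start it stands in any one of the stand's three pockets, its x along the row, its lower 15 mm in the pocket (underside 25 mm above the table) and 35 mm showing.
- clear1_center (a point): Centre of a clear-glass cuvette of the same size and make, in another pocket of the stand; leave it alone.
- clear2_center (a point): Centre of the second clear-glass cuvette, in the third pocket; leave it alone.
- reagent_center (a point): Amber reagent bottle with a blue cap, 52 mm across, 110 mm high, loose beyond the tray or stand, to the left; this point 50 mm above its underside; leave it alone.
- dropper_center (a point): Small white dropper bottle with a red cap, 30 mm across, 62 mm high, loose beyond the tray or stand, to the right; this point 30 mm up; leave it alone.
- specimen_center (a point): Specimen jar with a red lid, 58 mm across, 62 mm high, loose, near the robot on the left; this point 30 mm up; leave it alone.
- marker_center (a point): Marker pen lying on the table near the robot on the right, 125 mm long, 13 mm thick; this point 6 mm up; leave it alone.

How it is judged (in metres and radians):
On the way, in this order (a step that is already met when the one before it is completed fails the run):
1. the dark block stands upright on the floor of the tray, released and at rest (x of block in the frame of tray between -0.062 and 0.062 m and y of block in the frame of tray between -0.042 and 0.042 m and z of block in the frame of tray below 0.008 m and angle between block's own z axis and vertical below 0.1 rad and contact force between the fingers and block below 0.05 N and linear speed of block below 0.02 m/s), for 0.2 s.
2. the amber cuvette is lifted out of the stand, a finger on each frosted face (height (world z) of amber_center above 0.064 m and contact force between the fingers and cuv_amber_c0 above 0.5 N and contact force between the fingers and cuv_amber_c1 above 0.5 N), for 0.2 s.
At the end, for the whole second after the job is handed in: Amber cuvette held in the air, a finger on each frosted face (over 0.5 N): centre within 20 mm of mid-path along the beam, 5 mm across, 10 mm in height; clear-face axis within 8 deg of the beam, upright within 8 deg, still. Dark block upright on the tray floor, untouched, at rest (all of step 1 and x of amber_center in the frame of beam_mid between -0.02 and 0.02 m and y of amber_center in the frame of beam_mid between -0.005 and 0.005 m and z of amber_center in the frame of beam_mid between -0.01 and 0.01 m and angle between the x axis of amber_center and the x axis of beam_mid, either way round below 0.14 rad and angle between amber_center's own z axis and vertical below 0.14 rad and linear speed of cuv_amber below 0.02 m/s and contact force between cuv_amber and meter below 0.05 N and contact force between the fingers and cuv_amber_c0 above 0.5 N and contact force between the fingers and cuv_amber_c1 above 0.5 N); the arm keeps its last pose, push and grip.
It fails at once if a finger presses on a clear face of the amber cuvette (over 0.3 N) (contact force between the fingers and cuv_amber_c2 above 0.3 N or contact force between the fingers and cuv_amber_c3 above 0.3 N).
It fails at once if the dark block or the amber cuvette is dropped (falls free at over 0.6 m/s) ((linear speed of block above 0.6 m/s and contact force between the fingers and block below 0.05 N) or (linear speed of cuv_amber above 0.6 m/s and contact force between the fingers and cuv_amber below 0.05 N)).
It fails at once if a bystander (clear cuvette, bottle, jar or marker) is moved by more than 20 mm (distance of any of clear1_center, clear2_center, reagent_center, dropper_center, specimen_center, marker_center from where it was at the start of the episode above 0.02 m).
It also fails if it takes over 64 s, if anything falls off the work surface, if the arm or the gripper's body presses on something with over 40 N, if the wrist force passes 120 N, or if a joint passes its speed limit or range.

### The arm

A 6-joint arm with a two-finger parallel gripper is mounted at the origin on the work surface. World frame = base frame: x ahead of the robot, y to its left, z up, the work surface at z = 0. Lengths are in mm, angles in rad, forces in N, time in s.
With the tool pointing down it reaches from about 300 to 775 mm from the base axis. Payload 14.6 kg.
Tool frame: the origin (TCP) lies midway between the tips of the shut fingers; the grasp point (between the pads) lies 19 mm behind it (r.pinch_z is the z of the grasp point in the tool frame, in mm); z points along the fingers, y is the line along which they close (so a half turn about z gives the same grasp; the last joint's range is limited). The gripper opens to 85 mm and grips with 20 to 120 N. Pads are 22 mm wide; open, the fingers measure 114 mm over their backs; the gripper's body (76 mm by 85 mm) begins 54 mm behind the grasp point. The pads swing forward as they close: fully open they stand 13 mm farther back than shut.
Start: joints at [-1.353, 0.3, 1.521, -0, 1.321, -0.067], TCP at [154.524, -527.837, 231.281] pointing down, gripper open.
Joint ranges: [-3.03, 3.03], [-0.79, 2.21], [0.23, 2.52], [-1.04, 4.18], [0, 3.07], [-2.55, 2.55]. Speed limits (rad/s): [2.22, 2.22, 2.57, 3.14, 3.14, 3.14].

### API

Orientations are given as [roll, pitch, yaw] about the fixed x, y, z axes, in that order (R = Rz(yaw) Ry(pitch) Rx(roll)).
In Python, from workcell import get_obs, eyes, workorder, r gives the robot as it stands.
- The arm moves only by the tool servo_tool, never from a script. Its argument "targets" is a list that holds one entry, the list of rows, each a list of 7 numbers: the gripper command: -1 is shut, 1 is fully open, values between are in proportion, then the shift along the world's x, y, z in units of 1000 mm (1.0 is 1000 mm), then the turn, a rotation vector about the world's x, y, z in units of 60 degrees (1.0 is 60 degrees). A call has 1 to 12 rows; each row shifts and turns the commanded pose from where the row before left it; what a row does not reach is not made up. A row lasts 1/12 s, in which the tool goes at most 41.7 mm and 7.16 degrees, less where a joint would pass 70% of its speed; a pose out of reach is approached as far as the arm can. A call with a number of a shift or a turn outside -1 to 1 is refused whole. A call with a gripper value outside its range is refused whole. The fingers move at their own pace and stop on an object; "newtons" is the grip in N (left out, the last holds). Time passes only in rows, so rows that do not move let the fingers close. It gives the time, the measured TCP pose, the force, the opening and the grip force at its end, in the units of the state.
- get_obs(): the state, without advancing time (a new reading comes with each control period).
- eyes.get_image(name): name is "scene" or "top"; returns a dict with "frame" (400x640x3 uint8, red, green, blue), "fx", "fy", "cx", "cy" (pixels), "R" (3x3) and "t" (3): a world point X has camera coordinates R X + t. Camera axes: x right, y down, z forward; pixel columns grow to the right and rows downward; lengths in mm; the calibration is good to about 2 mm. A picture is of the moment at which its call begins. There is no depth.
- workorder.close_job(): hands the job in; it is judged then, once.
The state is a dict: "t": time; "joint_pos": joint angles; "dq": joint speeds; "tau": joint torques, N m; "position": TCP position; "tool_rot": TCP orientation; "force": force on the tool from outside, world axes, zero at the start; "torque": the same for the moment, N m; "finger_gap": opening from 0.0 (shut) to 1.0 (fully open); "gripper_force": force on a finger pad.
Only numpy, scipy, OpenCV 4.12 (cv2) and the standard library are available. Lean on these libraries where they do the work, as an engineer would, in place of code of your own. Each camera call takes 0.05 s, during which the arm holds its last target. There are 200 camera calls.

## Working session

There is one attempt and no reset: what is moved stays moved. The work goes in short steps, Python scripts to look and compute and a tool call to move; the robot and the scene stay as the last step left them, time stands still between calls to the robot, and variables do not carry over. Pictures are saved under pics/ and viewed, at most 10 in all, crops included, and the job is handed in when it is done.

Besides the shell and the picture viewer there is one more tool, called after "Emit:" as name(argument=value, ...), one argument or row to a line, values as JSON. servo_tool: Moves the arm, as the interface text tells. Its arguments: {"type":"object","properties":{"targets":{"type":"array","items":{"type":"array","items":{"type":"array","items":{"type":"number","minimum":-1,"maximum":1}}}},"newtons":{"type":"number"}},"required":["targets"]}

```bash
mkdir -p pics; cat > h.py <<'E'
import numpy as np,cv2
from workcell import get_obs,eyes,workorder,r
def snap(n,f):
    d=eyes.get_image(n); cv2.imwrite(f,d["frame"][:,:,::-1]); return d
def ray(d,u,v,z):
    R=np.array(d["R"]);t=np.array(d["t"]);c=-R.T@t
    k=R.T@np.array([(u-d["cx"])/d["fx"],(v-d["cy"])/d["fy"],1]); return c+k*(z-c[2])/k[2]
def proj(d,X):
    p=np.array(d["R"])@np.array(X)+np.array(d["t"]); return d["fx"]*p[0]/p[2]+d["cx"],d["fy"]*p[1]/p[2]+d["cy"]
E
python3 - <<'E'
from h import *
import pickle
o=get_obs();print(o)
for n in("top","scene"):
    d=snap(n,f"pics/{n}0.png");print(n,d["fx"],-np.array(d["R"]).T@d["t"]);pickle.dump(d,open(n+".pkl","wb"))
E
```

```text
{'t': 0.0, 'joint_pos': array([-1.35258555e+00,  3.00532770e-01,  1.52157941e+00,  3.45926359e-06,
        1.32068983e+00, -6.66188660e-02]), 'dq': array([ 0.00047026, -0.00046261, -0.00122137, -0.00010921,  0.00161977,
        0.00078802]), 'tau': array([-4.64207609e-03, -5.43505740e+01, -3.61794949e+01, -2.49982131e-04,
        4.05710918e-03,  1.82557773e-05]), 'position': array([ 154.48489915, -527.61920018,  230.68818903]), 'tool_rot': array([-3.14038621e+00, -8.38492387e-05,  2.84828729e-01]), 'force': array([ 0.1521731 , -0.17723251, -0.22571756]), 'torque': array([ 0.01160935, -0.04065438,  0.03186119]), 'gripper_force': 0.0, 'finger_gap': 1.0000064708667877}
top 434.29717519510496 [ 364.75355422    7.64619757 1029.09586743]
scene 376.76904936581957 [1268.75298978  193.00416945  647.79113006]
```

View pics/top0.png

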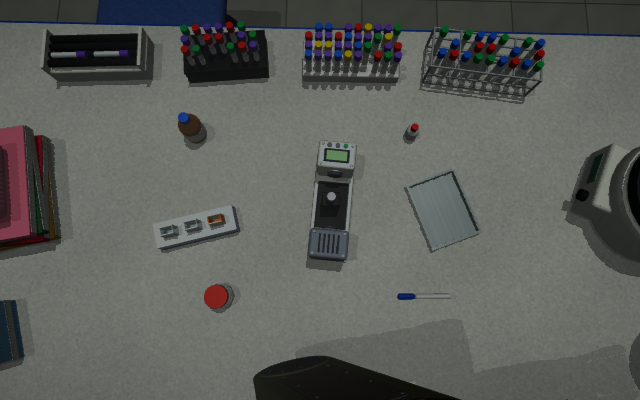

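View pics/scene0.png

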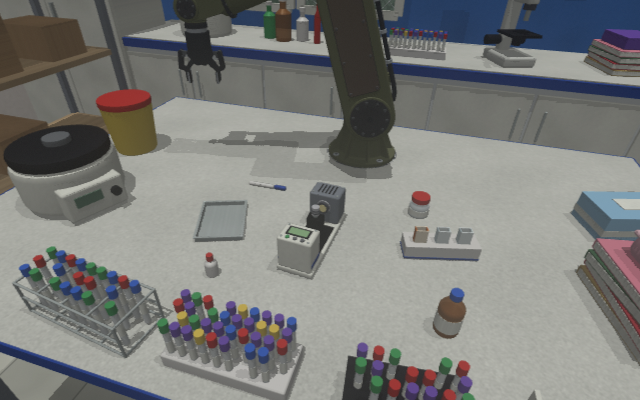

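The top view shows the meter around (332,200), the tray at (441,210), the stand at (197,228) with the amber cuvette in its right pocket (216,220), and the knob at (332,197). I'll enlarge crops to read them more closely.

```bash
python3 - <<'E'
from h import *
a=cv2.imread("pics/top0.png")
m=cv2.resize(a[135:270,290:490],None,fx=4,fy=4,interpolation=cv2.INTER_CUBIC)
s=cv2.resize(a[200:256,148:248],None,fx=8,fy=8,interpolation=cv2.INTER_CUBIC)
m=cv2.convertScaleAbs(m,alpha=1.5);s=cv2.convertScaleAbs(s,alpha=1.3)
cv2.imwrite("pics/m.png",m);cv2.imwrite("pics/s.png",s)
E
```

```text
(no output)
```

View pics/m.png

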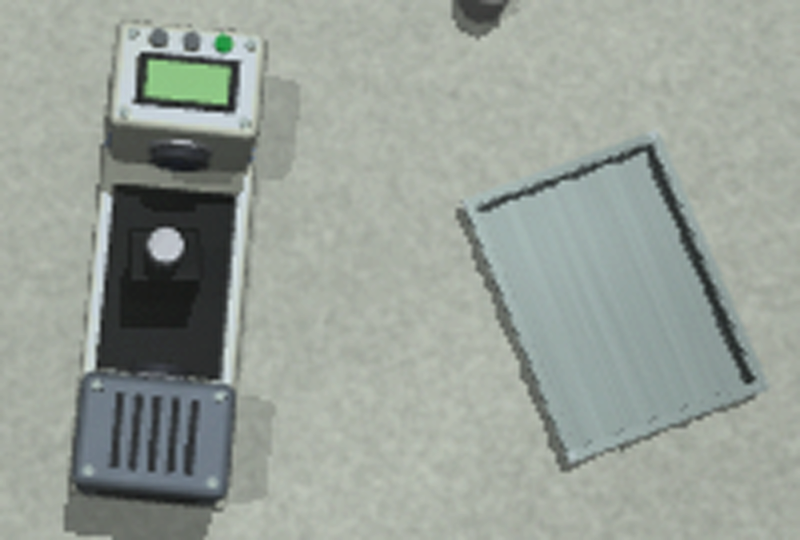

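View pics/s.png

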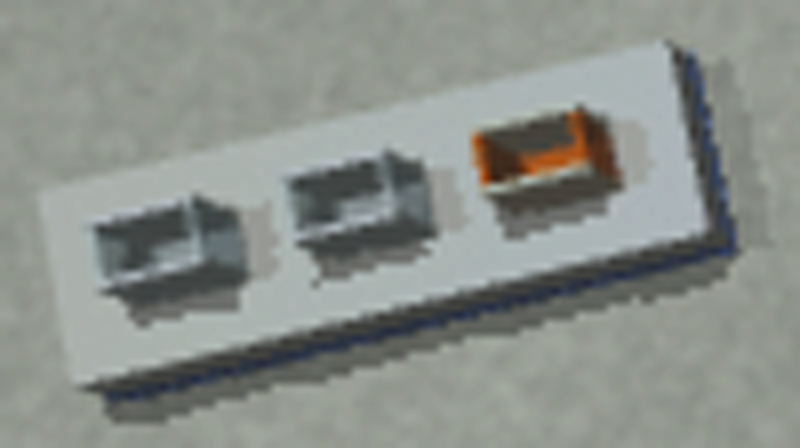

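The crops give me: knob top (165,245), lamp head top corners (80,375) (238,385) (225,500) (76,490), and detector top (120,22) (265,35) (250,138) (108,125). The tray rim is at (460,207) (655,135) (765,388) (568,468). The stand corners are (40,190) (668,42) (708,232) (82,385), and the amber cuvette is the right-hand one, with its rim centred near (535,155).

```bash
cat >> h.py <<'E'
def pts(d,P,z,o=(0,0),s=1): return np.array([ray(d,o[0]+(u+.5)/s-.5,o[1]+(v+.5)/s-.5,z)[:2] for u,v in P])
E
python3 - <<'E'
from h import *
import pickle
d=pickle.load(open("top.pkl","rb"));e=pickle.load(open("scene.pkl","rb"))
M=lambda P,z:pts(d,P,z,(290,135),4)
S=lambda P,z:pts(d,P,z,(148,200),8)
ang=lambda a:np.degrees(np.arctan2(a[1],a[0]))
L=M([(80,375),(238,385),(225,500),(76,490)],105);D=M([(120,22),(265,35),(250,138),(108,125)],105)
print("lamp",L.mean(0),"det",D.mean(0),"dist",np.linalg.norm(L.mean(0)-D.mean(0)),"yaw",ang(D.mean(0)-L.mean(0)))
B=(L.mean(0)+D.mean(0))/2;print("beam",B,"lens width angles",ang(D[0]-D[1]),ang(L[0]-L[1]))
k=M([(165,245)],117)[0];print("knob",k)
T=M([(460,207),(655,135),(765,388),(568,468)],15);print("tray",T.mean(0),ang(T[1]-T[2]),ang(T[0]-T[3]),np.linalg.norm(T[1]-T[2]),np.linalg.norm(T[0]-T[1]))
s=S([(40,190),(668,42),(708,232),(82,385)],40);a=s[1]-s[0]+s[2]-s[3];print("stand",s.mean(0),ang(a),np.linalg.norm(a)/2,np.linalg.norm(s[0]-s[3]))
print("pockets",[s.mean(0)+q*54*a/np.linalg.norm(a) for q in(-1,0,1)])
print("amber rim",S([(535,155)],75))
print("scene proj knob",proj(e,[*k,117]),"amber",proj(e,[*S([(535,155)],75)[0],75]),"beam det top",proj(e,[*D.mean(0),105]))
E
```

```text
lamp [449.37754091 -10.23242757] det [647.23994948 -24.12173383] dist 198.34930186996527 yaw -4.015393135819636
beam [548.30874519 -17.1770807 ] lens width angles 85.89278398161774 87.48313953593073
knob [551.34669021 -13.79295298]
tray [ 545.74453786 -282.03484311] 21.29277301746456 21.420661072222106 163.78007430146556 127.74834147442344
stand [490.42058202 295.25192011] -75.07016666996878 181.8123167606067 57.880842522264345
pockets [array([476.50824123, 347.42899146]), array([490.42058202, 295.25192011]), array([504.3329228 , 243.07484877])]
amber rim [[502.55609297 242.29425229]]
scene proj knob (np.float64(315.4712582038382), np.float64(205.52370679119625)) amber (np.float64(421.16996257269415), np.float64(227.50392054627218)) beam det top (np.float64(298.7219701729032), np.float64(232.42295484563186))
```

Emit:
servo_tool(
  targets=[
    [[1,0.024,0.031,0,0,0,-0.03],[1,0.024,0.031,0,0,0,-0.03],[1,0.024,0.031,0,0,0,-0.03],[1,0.024,0.031,0,0,0,-0.03],[1,0.024,0.031,0,0,0,-0.03],[1,0.024,0.031,0,0,0,-0.03],[1,0.024,0.031,0,0,0,-0.03],[1,0.024,0.031,0,0,0,-0.03],[1,0.024,0.031,0,0,0,-0.03],[1,0.024,0.031,0,0,0,-0.03],[1,0.024,0.031,0,0,0,-0.03],[1,0.024,0.031,0,0,0,-0.01]],
  ],
)

```text
t: 1.1
position: [443.3, -154.0, 231.2]
tool_rot: [-3.142, 0.0, -0.073]
force: [0.2, -0.4, -1.2]
finger_gap: 1.001
gripper_force: 0.0
```

Emit:
servo_tool(
  targets=[
    [[1,0.018,0.024,0,0,0,0],[1,0.018,0.024,0,0,0,0],[1,0.018,0.024,0,0,0,0],[1,0.018,0.024,0,0,0,0],[1,0.018,0.024,-0.01,0,0,0],[1,0.012,0.014,-0.02,0,0,0],[1,0.003,0.003,-0.02,0,0,0],[1,0,0,-0.02,0,0,0],[1,0,0,-0.01,0,0,0],[1,0,0,0,0,0,0],[1,0,0,0,0,0,0]],
  ],
)

```text
t: 2.02
position: [547.5, -19.1, 151.6]
tool_rot: [-3.142, 0.0, -0.072]
force: [-0.5, -0.1, 0.6]
finger_gap: 1.0
gripper_force: 0.0
```

```bash
python3 - <<'E'
from h import *
o=get_obs();print(o["position"],o["tool_rot"])
d=snap("scene","pics/a.png");a=cv2.imread("pics/a.png")
b=snap("top","pics/b.png");b=cv2.imread("pics/b.png")
x=cv2.resize(a[120:280,220:420],None,fx=4,fy=4,interpolation=cv2.INTER_CUBIC)[:600]
cv2.imwrite("pics/a4.png",cv2.convertScaleAbs(x,alpha=1.4))
print(proj(d,[551,-14,117]),proj(d,[551,-14,86]),proj(d,list(o["position"])))
E
```

```text
[547.52469801 -19.05630486 151.62158414] [-3.14156816e+00  3.00697754e-04 -7.16133746e-02]
(np.float64(315.43095754410814), np.float64(205.4297926970689)) (np.float64(315.2121085512161), np.float64(215.61683546264393)) (np.float64(314.07923545765163), np.float64(192.43466289022552))
```

View pics/a4.png

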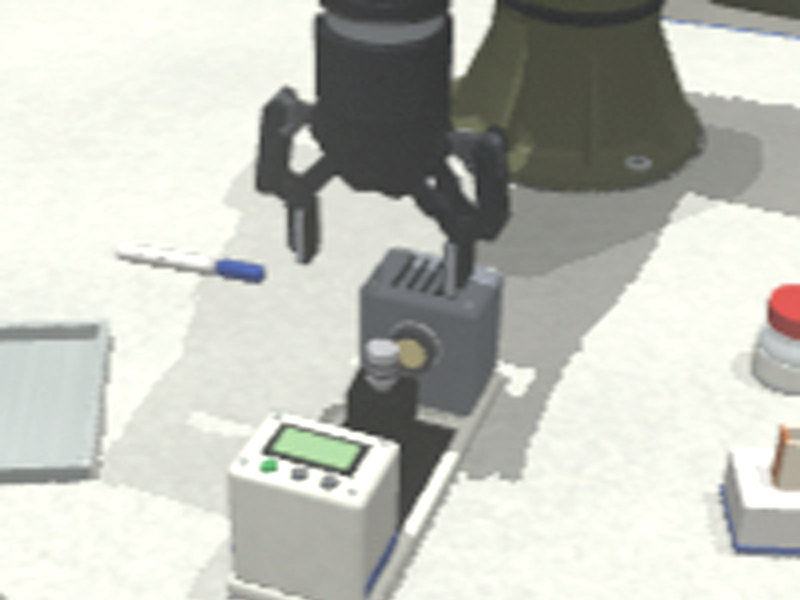

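The fingers straddle the knob: the knob top is at crop (382,347), which is full-frame (315,207) and matches its projection. I'll move down and grip.

Emit:
servo_tool(
  targets=[
    [[1,0.004,0.005,0,0,0,0],[1,0,0,-0.01,0,0,0],[1,0,0,-0.015,0,0,0],[1,0,0,-0.015,0,0,0],[1,0,0,-0.01,0,0,0],[1,0,0,-0.006,0,0,0],[1,0,0,-0.003,0,0,0],[1,0,0,0,0,0,0]],
  ],
)

```text
t: 2.78
position: [551.5, -13.8, 91.9]
tool_rot: [-3.142, 0.0, -0.071]
force: [-0.0, 1.0, -0.1]
finger_gap: 1.001
gripper_force: 0.0
```

Emit:
servo_tool(
  targets=[
    [[-1,0,0,0,0,0,0],[-1,0,0,0,0,0,0],[-1,0,0,0,0,0,0],[-1,0,0,0,0,0,0],[-1,0,0,0,0,0,0],[-1,0,0,0,0,0,0],[-1,0,0,0,0,0,0],[-1,0,0,0,0,0,0],[-1,0,0,0,0,0,0],[-1,0,0,0,0,0,0]],
  ],
  newtons=40,
)

```text
t: 3.62
position: [551.7, -13.9, 92.6]
tool_rot: [3.141, -0.001, -0.071]
force: [-0.8, -2.0, 3.9]
finger_gap: 0.216
gripper_force: 39.1
```

Emit:
servo_tool(
  targets=[
    [[-1,0,0,0.004,0,0,0],[-1,0,0,0.01,0,0,0],[-1,0,0,0.015,0,0,0],[-1,0,0,0.015,0,0,0],[-1,0,0,0.015,0,0,0],[-1,0,0,0.01,0,0,0],[-1,0,0,0.004,0,0,0],[-1,0,0,0,0,0,0]],
  ],
)

```text
t: 4.28
position: [551.7, -13.8, 166.1]
tool_rot: [-3.142, -0.001, -0.071]
force: [-0.9, 0.2, -1.8]
finger_gap: 0.213
gripper_force: 39.1
```

Emit:
servo_tool(
  targets=[
    [[-1,0,-0.01,0,0,0,0],[-1,0,-0.02,0,0,0,0],[-1,-0.001,-0.028,0,0,0,0],[-1,-0.001,-0.03,0,0,0,0],[-1,-0.001,-0.03,0,0,0,0],[-1,-0.001,-0.03,0,0,0,0],[-1,-0.001,-0.03,0,0,0,0],[-1,-0.001,-0.03,0,0,0,0],[-1,0,-0.03,0,0,0,0],[-1,0,-0.02,0,0,0,0],[-1,0,-0.01,0,0,0,0],[-1,0,0,0,0,0,0]],
  ],
)

```text
t: 5.28
position: [544.7, -283.8, 164.0]
tool_rot: [-3.141, 0.002, -0.074]
force: [1.0, -0.4, -2.6]
finger_gap: 0.21
gripper_force: 39.3
```

Emit:
servo_tool(
  targets=[
    [[-1,0,0,-0.01,0,0,0],[-1,0,0,-0.02,0,0,0],[-1,0,0,-0.02,0,0,0],[-1,0,0,-0.015,0,0,0],[-1,0,0,-0.007,0,0,0],[-1,0,0,-0.004,0,0,0],[-1,0,0,0,0,0,0],[-1,0,0,0,0,0,0]],
  ],
)

```text
t: 5.95
position: [545.9, -281.6, 89.9]
tool_rot: [3.141, -0.001, -0.071]
force: [0.1, -0.7, -2.4]
finger_gap: 0.221
gripper_force: 39.3
```

Emit:
servo_tool(
  targets=[
    [[-1,0,0,-0.004,0,0,0],[-1,0,0,-0.003,0,0,0],[-1,0,0,-0.002,0,0,0],[-1,0,0,-0.001,0,0,0],[-1,0,0,0,0,0,0],[-1,0,0,0,0,0,0]],
  ],
)

```text
t: 6.45
position: [545.6, -281.9, 79.3]
tool_rot: [3.142, -0.0, -0.071]
force: [-0.1, -0.5, -2.7]
finger_gap: 0.217
gripper_force: 39.3
```

Emit:
servo_tool(
  targets=[
    [[-1,0,0,-0.001,0,0,0],[-1,0,0,-0.001,0,0,0],[-1,0,0,0,0,0,0],[-1,0,0,0,0,0,0]],
  ],
)

```text
t: 6.78
position: [545.7, -282.0, 77.6]
tool_rot: [3.141, -0.001, -0.071]
force: [-0.4, -1.3, 1.3]
finger_gap: 0.216
gripper_force: 39.7
```

Force is up about 4 N, so the block has touched down. Releasing.

Emit:
servo_tool(
  targets=[
    [[-0.3,0,0,0,0,0,0],[0,0,0,0,0,0,0],[0.4,0,0,0,0,0,0],[0.4,0,0,0,0,0,0],[0.4,0,0,0,0,0,0],[0.4,0,0,0,0,0,0]],
  ],
)

```text
t: 7.28
position: [545.5, -281.8, 77.3]
tool_rot: [-3.142, -0.0, -0.071]
force: [-0.5, -0.4, -0.4]
finger_gap: 0.702
gripper_force: 0.0
```

Emit:
servo_tool(
  targets=[
    [[0.4,0,0,0.01,0,0,0],[0.4,0,0,0.02,0,0,0],[0.4,0,0,0.03,0,0,0],[0.4,0,0,0.03,0,0,0],[0.4,0,0,0.03,0,0,0],[0.4,0,0,0.02,0,0,0],[0.4,0,0,0,0,0,0]],
  ],
)

```text
t: 7.87
position: [546.7, -282.5, 223.2]
tool_rot: [3.138, -0.007, -0.071]
force: [-0.1, -0.9, 1.3]
finger_gap: 0.7
gripper_force: 0.0
```

```bash
python3 - <<'E'
from h import *
d=snap("scene","pics/c.png");a=cv2.imread("pics/c.png")
cv2.imwrite("pics/c4.png",cv2.resize(a[100:260,170:370],None,fx=3,fy=3,interpolation=cv2.INTER_CUBIC))
E
```

```text
(no output)
```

View pics/c4.png

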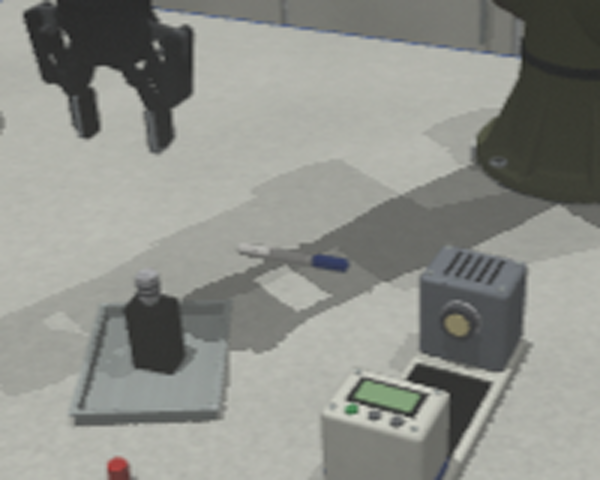

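The block stands upright in the tray, at crop (155,320). I'm moving to above the amber cuvette with yaw turned to +105° so joint 6 stays in range.

Emit:
servo_tool(
  targets=[
    [[0.4,-0.002,0.015,0,0,0,0.1],[0.4,-0.002,0.03,0,0,0,0.1],[0.4,-0.002,0.03,0,0,0,0.1],[0.4,-0.002,0.03,0,0,0,0.1],[0.4,-0.002,0.03,0,0,0,0.1],[0.4,-0.002,0.03,0,0,0,0.1],[0.4,-0.002,0.03,0,0,0,0.1],[0.4,-0.002,0.03,0,0,0,0.1],[0.4,-0.002,0.03,0,0,0,0.1],[0.4,-0.002,0.03,0,0,0,0.1],[0.4,-0.002,0.03,0,0,0,0.1],[0.4,-0.002,0.03,0,0,0,0.1]],
  ],
)

```text
t: 8.92
position: [520.8, 64.6, 216.7]
tool_rot: [-3.141, 0.001, 1.19]
force: [-0.5, 0.6, 0.5]
finger_gap: 0.701
gripper_force: 0.0
```

Emit:
servo_tool(
  targets=[
    [[0.4,-0.003,0.03,0,0,0,0.1],[0.4,-0.003,0.03,0,0,0,0.1],[0.4,-0.003,0.03,0,0,0,0.1],[0.4,-0.003,0.03,0,0,0,0.1],[0.4,-0.003,0.03,0,0,0,0.1],[0.4,-0.002,0.02,0,0,0,0.1],[0.4,-0.001,0.008,0,0,0,0.017],[0.4,0,0,-0.02,0,0,0],[0.4,0,0,-0.03,0,0,0],[0.4,0,0,-0.03,0,0,0],[0.4,0,0,-0.02,0,0,0],[0.4,0,0,0,0,0,0]],
  ],
)

```text
t: 9.92
position: [501.5, 239.8, 112.8]
tool_rot: [-3.134, 0.001, 1.829]
force: [0.1, -0.5, -0.0]
finger_gap: 0.697
gripper_force: 0.0
```

Emit:
servo_tool(
  targets=[
    [[0.4,0,0,0,0,0,0],[0.4,0,0,0,0,0,0]],
  ],
)

```text
t: 10.08
position: [504.2, 241.1, 118.7]
tool_rot: [3.14, -0.0, 1.83]
force: [-0.2, -0.2, 0.7]
finger_gap: 0.701
gripper_force: 0.0
```

```bash
python3 - <<'E'
from h import *
o=get_obs();print(o["position"],o["tool_rot"])
d=snap("scene","pics/e.png");a=cv2.imread("pics/e.png")
x=cv2.resize(a[155:265,370:500],None,fx=5,fy=5,interpolation=cv2.INTER_CUBIC)
cv2.imwrite("pics/e4.png",x)
p=o["position"];c=lambda X:tuple(round(float((q-k)*5),0) for q,k in zip(proj(d,X),(370,155)))
print("tcp",c(p))
u=np.array([np.cos(np.radians(-75)),np.sin(np.radians(-75))]);w=np.array([-u[1],u[0]])
for n,A in(("amb",np.array([503,242.5])),):
  for i,j in((1,1),(1,-1),(-1,-1),(-1,1)): print(i,j,c([*(A+15*i*u+10*j*w),75]),c([*(A+15*i*u+10*j*w),40]))
E
```

```text
[504.1640307  241.06399106 118.67660503] [ 3.14005365e+00 -1.25761004e-04  1.83033234e+00]
tcp (270.0, 292.0)
1 1 (229.0, 375.0) (217.0, 430.0)
1 -1 (222.0, 349.0) (210.0, 404.0)
-1 -1 (283.0, 351.0) (270.0, 406.0)
-1 1 (291.0, 377.0) (278.0, 432.0)
```

View pics/e4.png

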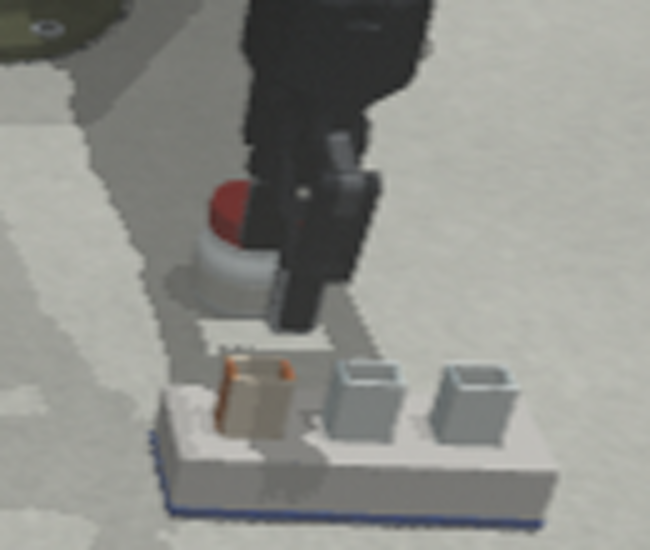

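The amber rim's front edge is at crop (229,378)–(293,383), within about a pixel of the prediction. I'm lowering to TCP z ≈ 47 and closing with a modest grip.

Emit:
servo_tool(
  targets=[
    [[0.4,-0.001,0.002,-0.01,0,0,0],[0.4,0,0,-0.015,0,0,0],[0.4,0,0,-0.015,0,0,0],[0.4,0,0,-0.015,0,0,0],[0.4,0,0,-0.01,0,0,0],[0.4,0,0,-0.005,0,0,0],[0.4,0,0,-0.002,0,0,0],[0.4,0,0,0,0,0,0],[0.4,0,0,0,0,0,0]],
  ],
)

```text
t: 10.88
position: [502.9, 243.3, 46.0]
tool_rot: [3.141, -0.0, 1.832]
force: [0.3, 0.1, 0.5]
finger_gap: 0.703
gripper_force: 0.0
```

Emit:
servo_tool(
  targets=[
    [[-0.2,0,0,0,0,0,0],[-0.3,0,0,0,0,0,0],[-0.4,0,0,0,0,0,0],[-0.45,0,0,0,0,0,0],[-0.5,0,0,0,0,0,0],[-0.55,0,0,0,0,0,0],[-0.6,0,0,0,0,0,0],[-0.7,0,0,0,0,0,0],[-1,0,0,0,0,0,0],[-1,0,0,0,0,0,0],[-1,0,0,0,0,0,0]],
  ],
  newtons=20,
)

```text
t: 11.8
position: [502.8, 243.2, 45.4]
tool_rot: [3.141, -0.0, 1.832]
force: [3.8, 0.8, -0.9]
finger_gap: 0.233
gripper_force: 20.0
```

Only about 4 N of side load. I'll ease it with a 1 mm shift and lift straight up.

Emit:
servo_tool(
  targets=[
    [[-1,0.001,0,0,0,0,0],[-1,0,0,0,0,0,0],[-1,0,0,0.003,0,0,0],[-1,0,0,0.005,0,0,0],[-1,0,0,0.005,0,0,0],[-1,0,0,0.005,0,0,0],[-1,0,0,0.005,0,0,0],[-1,0,0,0,0,0,0]],
  ],
)

```text
t: 12.47
position: [503.9, 243.3, 69.6]
tool_rot: [3.14, -0.0, 1.832]
force: [0.5, 0.7, 0.0]
finger_gap: 0.235
gripper_force: 19.9
```

Emit:
servo_tool(
  targets=[
    [[-1,0,0,0.01,0,0,0],[-1,0,0,0.015,0,0,0],[-1,0,0,0.015,0,0,0],[-1,0,0,0.015,0,0,0],[-1,0,0,0.015,0,0,0],[-1,0,0,0.015,0,0,0],[-1,0,0,0.015,0,0,0],[-1,0,0,0.01,0,0,0],[-1,0,0,0,0,0,0],[-1,0,0,0,0,0,0]],
  ],
)

```text
t: 13.3
position: [503.5, 243.2, 178.4]
tool_rot: [3.141, -0.0, 1.832]
force: [-0.4, 0.0, -0.6]
finger_gap: 0.229
gripper_force: 20.0
```

Emit:
servo_tool(
  targets=[
    [[-1,0.002,-0.01,0,0,0,0.09],[-1,0.004,-0.02,0,0,0,0.1],[-1,0.004,-0.025,0,0,0,0.1],[-1,0.004,-0.025,0,0,0,0.1],[-1,0.004,-0.025,0,0,0,0.1],[-1,0.004,-0.025,0,0,0,0.1],[-1,0.004,-0.025,0,0,0,0.1],[-1,0.004,-0.025,0,0,0,0.1],[-1,0.004,-0.025,0,0,0,0.1],[-1,0.004,-0.025,0,0,0,0.1],[-1,0.004,-0.02,0,0,0,0.1],[-1,0.002,-0.01,0,0,0,0.09]],
  ],
)

```text
t: 14.3
position: [547.3, -19.0, 177.0]
tool_rot: [-3.141, -0.002, 3.071]
force: [-0.6, 0.9, -0.4]
finger_gap: 0.226
gripper_force: 19.9
```

Emit:
servo_tool(
  targets=[
    [[-1,0,0,0,0,0,0],[-1,0,0,0,0,0,0],[-1,0,0,-0.01,0,0,0],[-1,0,0,-0.02,0,0,0],[-1,0,0,-0.02,0,0,0],[-1,0,0,0,0,0,0],[-1,0,0,0,0,0,0]],
  ],
)

```text
t: 14.88
position: [546.9, -16.0, 127.3]
tool_rot: [3.142, -0.002, 3.067]
force: [-0.3, -0.0, -0.2]
finger_gap: 0.23
gripper_force: 19.9
```

```bash
python3 - <<'E'
from h import *
o=get_obs();p=o["position"];print(p,o["tool_rot"])
d=snap("scene","pics/f.png");a=cv2.imread("pics/f.png")
cv2.imwrite("pics/f4.png",cv2.resize(a[150:280,240:390],None,fx=4.5,fy=4.5,interpolation=cv2.INTER_CUBIC))
c=lambda X:tuple(round(float((q-k)*4.5),0) for q,k in zip(proj(d,X),(240,150)))
print("cuv centre",c(p+[0,0,4.5]))
th=np.radians(-4.05);u=np.array([np.cos(th),np.sin(th)]);B=np.array([548.3,-17.2])
w=np.array([-u[1],u[0]])
print("lamp lens pred",c([*(B-58*u),70]),"beam",c([*B,70]))
for q in(-1,1):print([c([*(B+s*u+42*q*w),105]) for s in(-130,-68,68,130)],[c([*(B+s*u+46*q*w),18]) for s in(-130,-60,60,130)])
E
```

```text
[546.92042099 -16.02612864 127.34761024] [ 3.14152556e+00 -2.39966370e-03  3.06666117e+00]
cuv centre (339.0, 222.0)
lamp lens pred (369.0, 258.0) beam (334.0, 314.0)
[(347.0, 133.0), (309.0, 184.0), (213.0, 316.0), (162.0, 387.0)] [(338.0, 248.0), (297.0, 309.0), (217.0, 430.0), (162.0, 513.0)]
[(478.0, 161.0), (446.0, 215.0), (364.0, 354.0), (320.0, 430.0)] [(475.0, 280.0), (441.0, 344.0), (372.0, 473.0), (325.0, 560.0)]
```

View pics/f4.png

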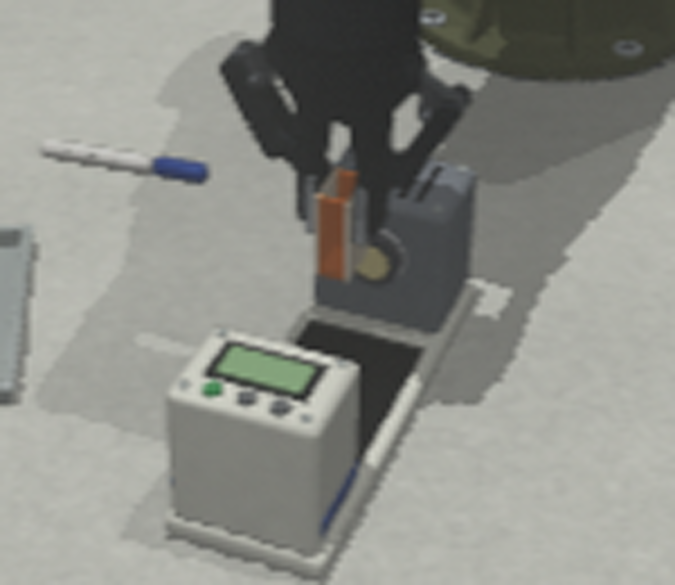

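The lamp lens is at crop (372,260) against a predicted (369,258). The amber end face at (331,236) matches its prediction, so lateral error is about 1 mm. I'm lowering 62 mm into the beam.

Emit:
servo_tool(
  targets=[
    [[-1,0.001,0,-0.006,0,0,0],[-1,0,0,-0.01,0,0,0],[-1,0,0,-0.012,0,0,0],[-1,0,0,-0.012,0,0,0],[-1,0,0,-0.01,0,0,0],[-1,0,0,-0.007,0,0,0],[-1,0,0,-0.004,0,0,0],[-1,0,0,-0.001,0,0,0],[-1,0,0,0,0,0,0],[-1,0,0,0,0,0,0],[-1,0,0,0,0,0,0]],
  ],
)

```text
t: 15.85
position: [548.8, -16.9, 66.8]
tool_rot: [-3.142, 0.001, 3.067]
force: [0.9, -0.7, -0.3]
finger_gap: 0.23
gripper_force: 19.9
```

```bash
python3 - <<'E'
from h import *
o=get_obs();p=o["position"];print(p,o["tool_rot"],o["gripper_force"])
d=snap("scene","pics/g.png");a=cv2.imread("pics/g.png")
t=snap("top","pics/gt.png");b=cv2.imread("pics/gt.png")
x=cv2.resize(a[150:280,180:390],(630,390),interpolation=cv2.INTER_CUBIC)
cv2.imwrite("pics/g4.png",x)
E
```

```text
[548.79576464 -16.87302968  66.79682904] [-3.14156403e+00  9.04815347e-04  3.06717343e+00] 19.90918457508087
```

View pics/g4.png

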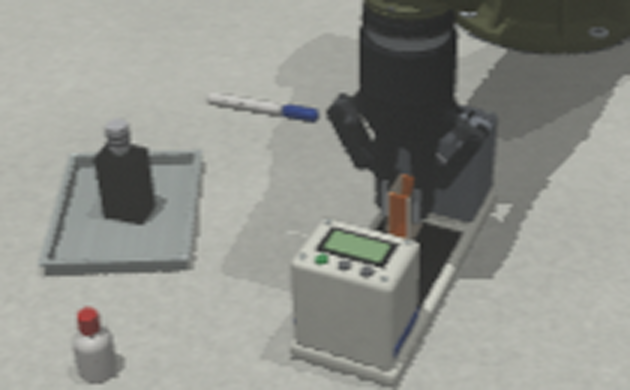

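The cuvette is upright between the heads at crop (402,205), and the block is upright in the tray at (125,185). The measured pose matches the target, so I'll let it settle briefly and hand in.

Emit:
servo_tool(
  targets=[
    [[-1,0,0,-0.001,0,0,0],[-1,0,0,0,0,0,0],[-1,0,0,0,0,0,0],[-1,0,0,0,0,0,0],[-1,0,0,0,0,0,0],[-1,0,0,0,0,0,0]],
  ],
)

```text
t: 16.45
position: [548.5, -16.8, 65.3]
tool_rot: [3.142, 0.0, 3.067]
force: [0.3, 0.2, 0.4]
finger_gap: 0.233
gripper_force: 19.9
```

```bash
python3 -c "
from h import *
print(workorder.close_job())"
```

```text
the job is handed in; nothing more can be done
None
```

The dark block stands upright in the steel tray, and the arm is holding the amber cuvette by its frosted faces about midway between the lenses, within roughly 2 mm of the beam by my camera estimate; the job is handed in at about 16.5 s, but the hand-in returned no verdict.

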